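# Find the loose clamp bolt and hold its cap open

### The job

Take the bar that lies across the three shaft clamps and lay it lengthwise, centred and balanced, on top of the narrow upright rest; then tap the clamp bolts from above to find the loose one, the one that gives under a light push. Lift that clamp's cap by its handle to about 45 degrees (at least 35) and finish while holding it open and still in the fingers, the bar still on the rest and the other things on the bench left where they are.

Things in the scene. Friction and masses are not known exactly. Their poses are not given: they have to be found in the camera images.
- bar: Straight aluminium bar of rectangular section, 24 mm wide (its x), 230 mm long (its y), 20 mm high (its z), about 0.3 kg. At the start it lies across the tops of the three clamp caps, behind the bolts (seen from the robot). Origin: centre of its underside.
- rest_top (a point): Centre of the top of the narrow rest: an upright steel wall, 16 mm thick (this point's x), 150 mm long (its y), its top 72 mm above the bench, standing on a flat foot 80 x 170 mm. The bar balances lengthwise along its top (bar's y along this y, either way round). The rest is fixed to the bench.
- plate: Steel base plate of the shaft fixture, 170 x 310 x 12 mm, fixed. Origin on the bench under the middle clamp; x points from the clamps' handles to their hinges, y along the shaft. Three identical clamps stand 100 mm apart along y, each 56 mm wide: a grey block and a hinged aluminium cap, its flat top 64 mm above the bench, from x = -56 to +50 mm. A fixed 20 mm shaft runs through them.
- loose_cap (a joint): Opening angle (rad) of the cap of whichever clamp has the loose bolt: 0 shut, up to 1.2. The cap (0.43 kg with its bolt) swings about a level hinge along the plate's y; its handle end goes up and over, away from the robot. It falls shut when let go. It does not tell which clamp it is. The caps of the two other clamps are bolted down and do not move.
- loose_bolt (a joint): How far (m) the loose bolt is pushed down into its cap: 0 at rest, 0.008 when fully down. A weak spring holds it up: it begins to give at about 1.2 N, is fully down at about 3.2 N and springs back. It does not tell which clamp it is. The two tight bolts do not move at all.
- bolt_1 (a point): Centre of the top of the left clamp's bolt head (as seen from the robot), not pressed, cap shut: hexagonal steel head 24 to 27 mm wide, its top 88 mm above the bench, 24 mm above the cap. Axes as the plate's. All three bolts look alike; which one is loose differs from start to start. The point is fixed to the plate: it does not move with bolt or cap.
- handle_1 (a point): Middle of the left clamp's handle crossbar, cap shut: round bar 12 mm thick along the plate's y, 70 mm above the bench; 46 mm free between its two arms, 48 mm between it and the cap, free air below. The cap's hinge axis is 165 mm farther along the plate's +x and 22 mm lower. The point is fixed to the plate: it does not move with the cap.
- bolt_2 (a point): Centre of the top of the middle clamp's bolt head (as seen from the robot), not pressed, cap shut: hexagonal steel head 24 to 27 mm wide, its top 88 mm above the bench, 24 mm above the cap. Axes as the plate's. All three bolts look alike; which one is loose differs from start to start. The point is fixed to the plate: it does not move with bolt or cap.
- handle_2 (a point): Middle of the middle clamp's handle crossbar, cap shut: round bar 12 mm thick along the plate's y, 70 mm above the bench; 46 mm free between its two arms, 48 mm between it and the cap, free air below. The cap's hinge axis is 165 mm farther along the plate's +x and 22 mm lower. The point is fixed to the plate: it does not move with the cap.
- bolt_3 (a point): Centre of the top of the right clamp's bolt head (as seen from the robot), not pressed, cap shut: hexagonal steel head 24 to 27 mm wide, its top 88 mm above the bench, 24 mm above the cap. Axes as the plate's. All three bolts look alike; which one is loose differs from start to start. The point is fixed to the plate: it does not move with bolt or cap.
- handle_3 (a point): Middle of the right clamp's handle crossbar, cap shut: round bar 12 mm thick along the plate's y, 70 mm above the bench; 46 mm free between its two arms, 48 mm between it and the cap, free air below. The cap's hinge axis is 165 mm farther along the plate's +x and 22 mm lower. The point is fixed to the plate: it does not move with the cap.
- tin: Bystander, to be left alone: steel tin, 76 mm wide, 110 mm tall. Origin at its underside.
- jar: Bystander, to be left alone: small jar with a lid, 60 mm wide, 90 mm tall. Origin at its underside.
- spanner: Bystander, to be left alone: spanner lying on the bench, right of the fixture. Origin at its underside.
- hammer: Bystander, to be left alone: hammer lying on the bench, to the left. Origin at its underside.
- collar: Bystander, to be left alone: steel collar, 26 mm wide, 12 mm high, lying on the fixture's base plate between two clamps. Origin at its underside.
- grinder: Bystander, to be left alone: angle grinder lying on the bench, to the left. Origin at its underside.
- offcut: Bystander, to be left alone: wooden offcut, 50 x 110 x 30 mm. Origin at its underside.
Not all that is in view belongs to the job. There is more than one size of the bar; the job needs the middle-sized.

How it is judged:
On the way, in this order (a step that is already met when the one before it is completed fails the run):
1. the bar lies on the narrow rest, let go (z of bar in the frame of rest_top between -0.006 and 0.006 m and y of bar in the frame of rest_top between -0.045 and 0.045 m and x of bar in the frame of rest_top between -0.012 and 0.012 m and angle between the y axis of bar and the y axis of rest_top, either way round below 0.2 rad and angle between bar's own z axis and vertical below 0.1 rad and contact force between the arm and bar below 0.1 N and linear speed of bar below 0.02 m/s), for 0.2 s.
2. the loose bolt is tapped: pushed down at least 4 mm, its cap still shut (value of joint loose_bolt above 0.004 m and value of joint loose_cap below 0.1 rad), for 0.02 s.
3. the loose bolt's cap is lifted open (value of joint loose_cap above 0.58 rad), for 0.2 s.
At the end, for the whole second after the job is handed in: The loose bolt's cap is open 0.58 to 1.1 rad, still (under 0.1 rad/s), held by the fingers (over 0.5 N). The bar lies let go and at rest on the rest: level within 0.1 rad, within 6 mm in height, 0.2 rad in yaw, its centre within 45 mm along and 12 mm across (all of step 1 and value of joint loose_cap between 0.58 and 1.1 rad and velocity of joint loose_cap between -0.1 and 0.1 rad/s and contact force between the fingers and anything else above 0.5 N); the arm keeps its last pose, push and grip.
It fails at once if a bystander is moved by more than 30 mm (distance of any of tin, jar, spanner, hammer, collar, grinder, offcut from where it was at the start of the episode above 0.03 m).
It also fails if it takes over 61 s, if anything falls off the work surface, if the arm or the gripper's body presses on something with over 40 N, if the wrist force passes 120 N, or if a joint passes its speed limit or range.

### The arm

A 7-joint arm with a two-finger parallel gripper is mounted at the origin on the work surface. World frame = base frame: x ahead of the robot, y to its left, z up, the work surface at z = 0. Lengths are in m, angles in rad, forces in N, time in s.
With the tool pointing down it reaches from about 0.4 to 0.925 m from the base axis. Payload 5.6 kg.
Tool frame: the origin (TCP) lies on the mounting face of the last link; the fingertips stand 173 mm ahead of it and the grasp point (between the pads) lies 155 mm ahead of it; z points along the fingers, y is the line along which they close (so a half turn about z gives the same grasp; the last joint's range is limited). The gripper opens to 85 mm and grips with 20 to 120 N. Pads are 22 mm wide; open, the fingers measure 114 mm over their backs; the gripper's body (76 mm by 85 mm) begins 54 mm behind the grasp point. The pads swing forward as they close: fully open they stand 13 mm farther back than shut.
Start: joints at [1.286, 0.468, -0.012, 1.603, 0.006, 1.071, -0.056], TCP at [0.156, -0.631, 0.405] pointing down, gripper open.
Joint ranges: [-2.53, 2.53], [-0.31, 2.02], [-1.57, 1.55], [0.28, 2.44], [-1.29, 4.43], [0.15, 1.84], [-2.92, 2.92]. Speed limits (rad/s): [2.57, 2.57, 3.14, 3.14, 3.14, 3.14, 3.14].

### API

Orientations are given as a unit quaternion [x, y, z, w].
In Python, from bench import * gives the robot as it stands.
- The arm moves only by the tool jog_arm, never from a script. Its argument "rows" is a list of rows, each a list of 3 entries, a list of its own where there are three numbers: the opening, from 0 (shut) to 1 (fully open), then the shift along the tool's x, y, z in units of 0.025 m (1.0 is 0.025 m), then the turn about the tool's z in units of 0.12 rad (1.0 is 0.12 rad). In form: [[grip, [tx, ty, tz], yaw], ...]. A call has exactly 5 rows; each row shifts and turns the commanded pose from where the row before left it, along the tool's axes as they then stand; what a row does not reach is not made up. A row lasts 1/10 s, in which the tool goes at most 50 mm and 8.59 degrees, less where a joint would pass 70% of its speed; a pose out of reach is approached as far as the arm can. A call with a number of a shift or a turn outside -1 to 1 is refused whole. A call with a gripper value outside its range is refused whole. The fingers move at their own pace and stop on an object; "force" is the grip in N (left out, the last holds). Time passes only in rows, so rows that do not move let the fingers close, or fill a call up. It gives the time, the measured TCP pose, the force, the opening and the grip force at its end, in the units of the state.
- observe(): the state, without advancing time (a new reading comes with each control period).
- snapshot(name): name is "side" or "top"; returns a dict with "color" (384x512x3 uint8, blue, green, red), "fx", "fy", "cx", "cy" (pixels), "extrinsics" (4x4, takes a point from camera to world coordinates). Camera axes: x right, y up, looking along -z (the intrinsics and any distortion apply to the point x, -y, -z); pixel columns grow to the right and rows downward; lengths in m; the calibration is good to about 2 mm. A picture is of the moment at which its call begins. There is no depth.
- sign_off(): hands the job in; it is judged then, once.
Trained networks look in a picture, given as the dict that the camera call returned (one of the last four; its "shot" number tells which), for a name from the list of things; names that differ only in an ending like _2 or _b are one class to them, and where a whole thing is asked for, a point or a joint stands for the part that bears it (a point fixed in the world has none). Each returns a list of dicts, best first, with "confidence" (0 to 1); they miss things now and then, are a little off and sometimes report something else, mostly with a low value. They report only what shows in the picture. A call takes as long as a camera call. They do not tell look-alikes from the thing itself.
- search_frame(target, picture): "centre" ([x, y, z] in m, in world coordinates, good to about 4 mm: the middle of the surface that is visible of it).
The state is a dict: "time": time; "joint_positions": joint angles; "dq": joint speeds; "joint_torque": joint torques, N m; "tcp_pos": TCP position; "ee_rot": TCP orientation; "ft_force": force on the tool from outside, world axes, zero at the start; "moment": the same for the moment, N m; "grip_width": finger opening in m; "finger_force": force on a finger pad.
Only numpy, scipy, OpenCV 4.12 (cv2) and the standard library are available. Lean on these libraries where they do the work, as an engineer would, in place of code of your own. Each camera call takes 0.05 s, during which the arm holds its last target. There are 200 camera calls.

## Working session

There is one attempt and no reset: what is moved stays moved. The work goes in short steps, Python scripts to look and compute and a tool call to move; the robot and the scene stay as the last step left them, time stands still between calls to the robot, and variables do not carry over. Pictures are saved under pics/ and viewed, at most 10 in all, crops included, and the job is handed in when it is done.

Besides the shell and the picture viewer there is one more tool, called after "Request:" by a JSON object that holds its "fn" and its "kwargs", one argument or row to a line. jog_arm: Moves the arm, as the interface text tells. Shifts and turns lie within -1 to 1; 1 stands for 0.025 m of shift or 0.12 rad of turn. Its arguments: {"type":"object","properties":{"rows":{"type":"array","items":{"type":"array"}},"force":{"type":"number"}},"required":["rows"]}

```bash
mkdir -p pics; cat > h.py <<'E'
from bench import *
import numpy as np, cv2
def proj(p,s):
    E=np.linalg.inv(np.array(s["extrinsics"])); c=E[:3,:3]@np.array(p)+E[:3,3]
    return s["cx"]+s["fx"]*c[0]/-c[2], s["cy"]-s["fy"]*c[1]/-c[2]
def ray(u,v,s):
    E=np.array(s["extrinsics"]); d=E[:3,:3]@np.array([(u-s["cx"])/s["fx"],-(v-s["cy"])/s["fy"],-1.]); return E[:3,3],d/np.linalg.norm(d)
def onz(u,v,z,s):
    o,d=ray(u,v,s); return o+d*(z-o[2])/d[2]
def tri(a,sa,b,sb):
    o1,d1=ray(*a,sa);o2,d2=ray(*b,sb)
    t=np.linalg.lstsq(np.c_[d1,-d2],o2-o1,rcond=None)[0]
    p,q=o1+t[0]*d1,o2+t[1]*d2; return (p+q)/2,np.linalg.norm(p-q)
E
python3 - <<'E'
from h import *
np.set_printoptions(precision=4,suppress=True)
o=observe(); print({k:np.round(v,3) for k,v in o.items()})
for n in("top","side"):
    s=snapshot(n); cv2.imwrite(f"pics/{n}0.png",cv2.resize(s["color"],(800,600),interpolation=cv2.INTER_CUBIC))
    print(n,s["fx"],s["cx"],s["cy"],[k for k in s],np.array(s["extrinsics"]))
    for t in "bar rest_top plate bolt_1 handle_1 tin jar spanner hammer collar grinder offcut".split():
        for r in search_frame(t,s)[:4]: print(t,np.round(r["centre"],3),round(r["confidence"],2),np.round(proj(r["centre"],s)))
E
```

```text
{'time': np.float64(0.0), 'joint_positions': array([ 1.286,  0.468, -0.012,  1.604,  0.006,  1.071, -0.056]), 'dq': array([ 0.002,  0.002, -0.   ,  0.001, -0.   ,  0.002, -0.001]), 'joint_torque': array([ -0.001, -53.239,   0.021, -25.131,   0.011,   0.008,  -0.   ]), 'tcp_pos': array([ 0.156, -0.631,  0.404]), 'ee_rot': array([ 0.993,  0.121, -0.   , -0.001]), 'ft_force': array([-0.407, -0.382,  0.472]), 'moment': array([-0.041, -0.018,  0.009]), 'finger_force': np.float64(0.0), 'grip_width': np.float64(0.086)}
top 408.1858215837789 260.0608919053375 192.3249927662359 ['color', 'fx', 'fy', 'cx', 'cy', 'extrinsics', 'shot'] [[ 0.0013  0.9803 -0.1977  0.2798]
 [-0.9999 -0.0021 -0.017  -0.0101]
 [-0.0171  0.1977  0.9801  1.2184]
 [ 0.      0.      0.      1.    ]]
bar [0.369 0.118 0.017] 0.82 [223. 244.]
bar [ 0.256 -0.242  0.022] 0.74 [349. 283.]
bar [ 0.625 -0.105  0.085] 0.7 [300. 153.]
rest_top [0.478 0.303 0.008] 0.72 [163. 207.]
plate [ 0.594 -0.088  0.019] 0.94 [293. 169.]
bolt_1 [ 0.594 -0.09   0.012] 0.97 [293. 169.]
handle_1 [ 0.593 -0.088  0.008] 0.56 [293. 170.]
tin [ 0.593
[... 812 characters left out ...]
] 0.62 [302. 246.]
bar [ 0.632 -0.083  0.083] 0.55 [231. 174.]
bar [ 0.613 -0.034  0.012] 0.46 [235. 199.]
rest_top [0.482 0.327 0.011] 0.86 [256. 300.]
plate [ 0.608 -0.034  0.015] 0.92 [236. 199.]
plate [ 0.609 -0.441  0.08 ] 0.5 [254. 109.]
bolt_1 [ 0.609 -0.036  0.013] 0.91 [236. 199.]
handle_1 [ 0.611 -0.034  0.014] 0.6 [235. 199.]
tin [ 0.609 -0.439  0.08 ] 0.58 [254. 110.]
jar [0.705 0.315 0.069] 0.56 [178. 276.]
spanner [ 0.451 -0.423  0.005] 0.45 [293. 131.]
hammer [0.4   0.469 0.021] 0.61 [279. 353.]
hammer [ 0.579 -0.199  0.062] 0.44 [252. 156.]
hammer [ 0.613 -0.034  0.016] 0.32 [234. 199.]
collar [ 0.609 -0.442  0.078] 0.51 [254. 110.]
offcut [0.789 0.064 0.026] 0.78 [176. 213.]
```

View pics/top0.png

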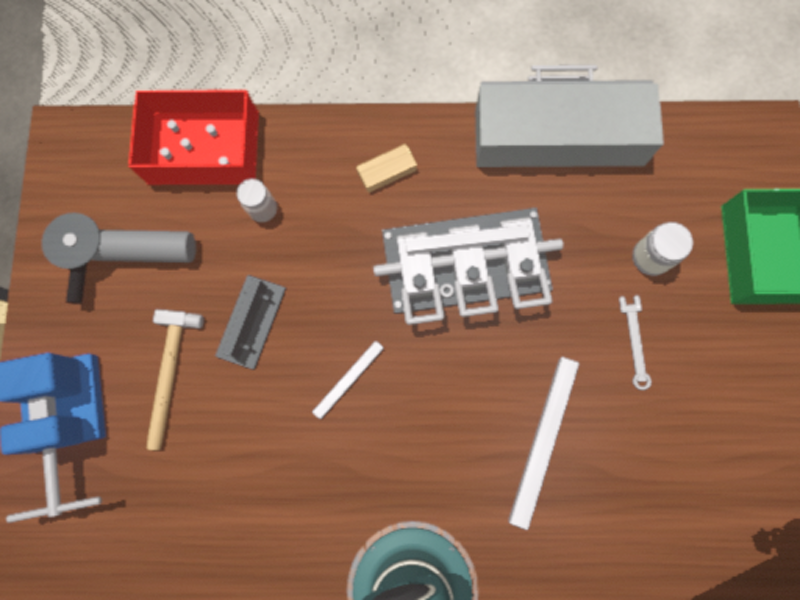

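View pics/side0.png

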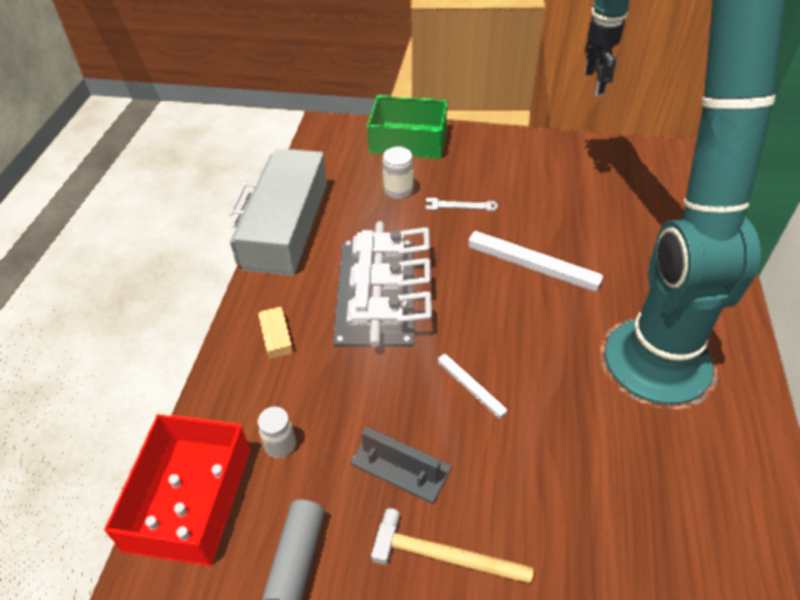

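Bar candidates in the 800x600 top view are the short bar at (348,380), the long bar at (545,443) and the mid-sized bar at (468,236). The one at (468,236) fits, since it lies across the three caps. The rest is the dark grey object at (251,322). Next I'll view one enlarged composite crop to confirm this.

```bash
python3 - <<'E'
from h import *
t=snapshot("top")["color"]; s=snapshot("side")["color"]
def c(im,x,y,w,h,W,H): return cv2.resize(im[y:y+h,x:x+w],(W,H),interpolation=cv2.INTER_CUBIC)
a=c(t,235,125,130,90,433*1,300); a2=c(t,130,165,65,80,240,300)
b=c(s,205,135,80,90,267,300); b2=c(s,215,265,80,60,400,300)
im=np.zeros((600,800,3),np.uint8); im[:300,:433]=a; im[:300,440:680]=a2; im[300:,:267]=b; im[300:,280:680]=b2
cv2.imwrite("pics/crop1.png",im)
E
```

```text
(no output)
```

View pics/crop1.png

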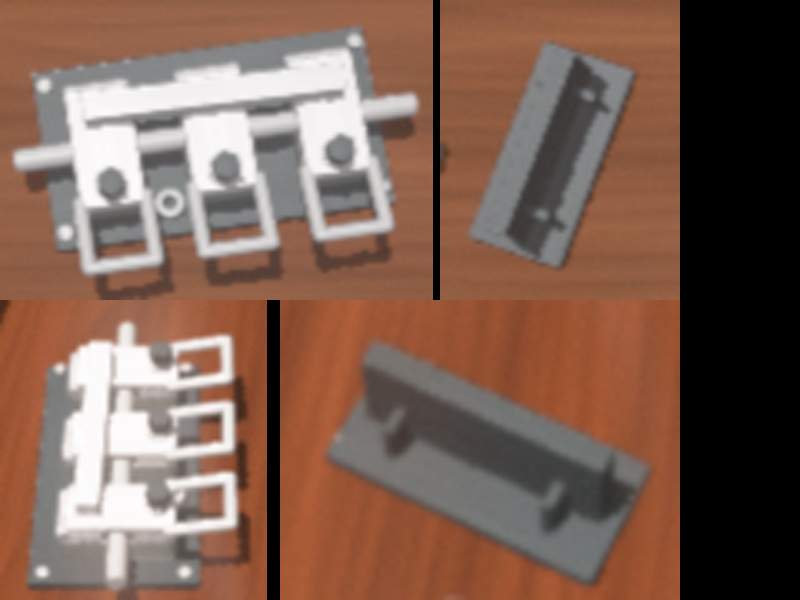

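The crop confirms the mid-sized bar lies across the three caps, with its ends at about (80,105) and (353,78) in the top-left crop. The bolts are at (111,182), (227,167) and (341,150). The rest's wall top runs from about (365,350) to (612,465) in the side crop.

```bash
cat > geo.py <<'E'
from h import *
from scipy.optimize import least_squares
def A(x,y): return 235+x/433*130,125+y/300*90
def A2(x,y): return 130+(x-440)/240*65,165+y/300*80
def B(x,y): return 205+x/267*80,135+(y-300)/300*90
def B2(x,y): return 215+(x-280)/400*80,265+(y-300)/300*60
E
python3 - <<'E'
from geo import *
np.set_printoptions(precision=4,suppress=True)
t=snapshot("top");s=snapshot("side")
P={"bolt1":(A(111,181),B(158,490)),"bolt2":(A(227,165),B(160,412)),"bolt3":(A(341,149),B(162,345)),
"hand1":(A(121,267),B(235,502)),"hand2":(A(237,248),B(233,427)),"hand3":(A(352,229),B(231,357)),
"barL":(A(83,109),B(88,507)),"barR":(A(353,81),B(98,346)),
"restFar":(A2(572,51),B2(374,345)),"restNear":(A2(497,236),B2(613,462))}
R={}
for k,(a,b) in P.items():
    p,e=tri(a,t,b,s); R[k]=p; print(k,p,round(e,4))
# plate pose fit: bolts+handles both views, params x,y,yaw, bolt x offset
def pts(q):
    c,n=np.cos(q[2]),np.sin(q[2]); out=[]
    for i,y in enumerate((.1,0,-.1)):
        for x,z in((q[3],.088),(q[4],.070)):
            out.append((q[0]+c*x-n*y,q[1]+n*x+c*y,z))
    return out
keys=["bolt1","hand1","bolt2","hand2","bolt3","hand3"]
def f(q):
    r=[]
    for k,p in zip(keys,pts(np.r_[q[:3],0,q[3]])):
        r+=list(np.subtract(proj(p,t),P[k][0]))+list(np.subtract(proj(p,s),P[k][1]))
    return np.array(r)
o=least_squares(f,[.59,-.09,.1,-.07]); print("bolt2 xy,yaw,handle dx",o.x); print(o.fun.reshape(-1,4).round(1))
print("points",np.array(pts(np.r_[o.x[:3],0,o.x[3]])))
for n,l,z,L in(("bar",("barL","barR"),.084,.115),("rest",("restNear","restFar"),.072,.075)):
    def g(q,z=z):
        z=q[3]
        d=np.array([np.cos(q[2]),np.sin(q[2]),0])*L; c=np.array([q[0],q[1],z]); r=[]
        for k,p in zip(l,(c-d,c+d)): r+=list(np.subtract(proj(p,t),P[k][0]))+list(np.subtract(proj(p,s),P[k][1]))
        return np.array(r)
    m=(R[l[0]]+R[l[1]])/2; d=R[l[1]]-R[l[0]]
    o=least_squares(g,[m[0],m[1],np.arctan2(d[1],d[0]),z]); print(n,o.x,o.fun.round(1))
E
```

```text
bolt1 [ 0.5466 -0.014   0.083 ] 0.0002
bolt2 [ 0.5597 -0.113   0.0889] 0.0012
bolt3 [ 0.5731 -0.2104  0.0901] 0.0011
hand1 [ 0.4733 -0.0223  0.068 ] 0.0025
hand2 [ 0.4886 -0.1217  0.0696] 0.0041
hand3 [ 0.5035 -0.2196  0.0743] 0.005
barL [0.6121 0.0103 0.0753] 0.0017
barR [ 0.6447 -0.2285  0.0618] 0.0057
restFar [0.5524 0.2842 0.0678] 0.0015
restNear [0.41   0.3358 0.0661] 0.0009
bolt2 xy,yaw,handle dx [ 0.5595 -0.1118  0.1453 -0.0713]
[[-0.4  0.2  0.3 -0.7]
 [ 0.3 -0.1 -0.7 -0.7]
 [-0.5 -0.1  0.2  0.5]
 [ 0.1  0.5 -0.7 -0.4]
 [ 0.  -0.3 -0.1  0.4]
 [ 0.2  1.2 -0.6  0.4]]
points [[ 0.545  -0.0128  0.088 ]
 [ 0.4745 -0.0232  0.07  ]
 [ 0.5595 -0.1118  0.088 ]
 [ 0.489  -0.1221  0.07  ]
 [ 0.574  -0.2107  0.088 ]
 [ 0.5035 -0.2211  0.07  ]]
bar [ 0.6275 -0.1077 -1.4505  0.0706] [ 1.3  0.2 -0.4 -0.1 -1.6 -0.8  1.2 -0.2]
rest [ 0.4812  0.31   -0.3482  0.0672] [-0.  -0.4 -0.1 -0.2 -0.1  0.5 -0.   0.1]
```

```bash
cat > plan.py <<'E'
from h import *
import sys, json
from scipy.spatial.transform import Rotation as R
def plan(x,y,z,h,grip,zfirst=False,slow=1.0):
    """rows to bring the TCP to x,y,z with the tool's x axis at heading h"""
    o=observe(); p=np.array(o["tcp_pos"],float); m=R.from_quat(o["ee_rot"]).as_matrix(); a=np.arctan2(m[1,0],m[0,0])
    print("t",round(float(o["time"]),2),"at",p.round(4),"h",round(a,3),"err",(np.array([x,y,z])-p).round(4),"F",np.round(o["ft_force"],2),"w",round(float(o["grip_width"]),4))
    rows=[]
    for _ in range(150):
        d=np.array([x,y,z])-p; dh=(h-a+np.pi)%(2*np.pi)-np.pi
        if np.linalg.norm(d)<4e-4 and abs(dh)<.004: break
        ax=np.array([[np.cos(a),np.sin(a),0],[np.sin(a),-np.cos(a),0],[0,0,-1]])
        u=ax@d/.025; u=np.round(u/max(1,abs(u).max()/slow),2); w=float(np.round(np.clip(-dh/.12,-1,1),2))
        rows.append([grip,[float(i)+0. for i in u],w]); p=p+ax.T@u*.025; a-=w*.12
    while len(rows)%5: rows.append([grip,[0,0,0],0])
    for i in range(0,len(rows),5): print(json.dumps(rows[i:i+5]))
E
python3 - <<'E'
from plan import *
from geo import A,B
t=snapshot("top");s=snapshot("side")
from scipy.optimize import least_squares
# bar refit, z fixed at top, top view only
q=[onz(*A(83,109),.084,t),onz(*A(353,81),.084,t)]; print((q[0]+q[1])/2,np.linalg.norm(q[0]-q[1]),np.arctan2(*(q[0]-q[1])[:2]))
pl=[t["color"].copy(),s["color"].copy()]
def box(im,cam,c,h,L,W,z,col):
    u=np.array([np.cos(h),np.sin(h)]);v=np.array([-u[1],u[0]])
    k=6; pts=[np.array(proj((*(np.array(c)+a*u*L/2+b*v*W/2),z),cam)) for a,b in((1,1),(1,-1),(-1,-1),(-1,1))]
    return np.array(pts)
im=[]
for cam,win in((t,((135,125,240,120))),(s,((195,130,120,195)))):
    x,y,w,h=win; k=3.3 if cam is t else 2.9
    c=cv2.resize(cam["color"][y:y+h,x:x+w],None,fx=k,fy=k,interpolation=cv2.INTER_CUBIC)
    for (cc,hd,L,W,z) in (((.6265,-.1075),-1.435,.23,.024,.084),((.4812,.31),-.348,.15,.016,.072)):
        P=((box(None,cam,cc,hd,L,W,z,0)-[x,y]+.5)*k).astype(np.int32); cv2.polylines(c,[P],True,(0,0,255),1)
    im.append(c)
W=im[0].shape[1]; out=np.zeros((600,800,3),np.uint8); out[:396,:792]=im[0][:396,:792]
cv2.imwrite("pics/ov_top.png",out[:396]); cv2.imwrite("pics/ov_side.png",im[1])
plan(.6265,-.1075,.32,1.70,.6)
E
```

```text
[ 0.6226537  -0.10690895  0.084     ] 0.23528476556248587 -0.10353137373891015
t 1.6 at [ 0.1556 -0.6311  0.4047] h 0.242 err [ 0.4709  0.5236 -0.0847] F [-0.55 -0.05 -0.36] w 0.0852
[[0.6, [1.0, -0.68, 0.15], -1.0], [0.6, [1.0, -0.52, 0.14], -1.0], [0.6, [1.0, -0.37, 0.13], -1.0], [0.6, [1.0, -0.24, 0.12], -1.0], [0.6, [1.0, -0.12, 0.12], -1.0]]
[[0.6, [1.0, 0.0, 0.12], -1.0], [0.6, [1.0, 0.12, 0.12], -1.0], [0.6, [1.0, 0.25, 0.12], -1.0], [0.6, [1.0, 0.38, 0.13], -1.0], [0.6, [1.0, 0.53, 0.14], -1.0]]
[[0.6, [1.0, 0.69, 0.15], -1.0], [0.6, [1.0, 0.88, 0.16], -1.0], [0.6, [0.89, 1.0, 0.16], -0.15], [0.6, [0.86, 1.0, 0.16], -0.0], [0.6, [0.86, 1.0, 0.16], -0.0]]
[[0.6, [0.86, 1.0, 0.16], -0.0], [0.6, [0.86, 1.0, 0.16], -0.0], [0.6, [0.86, 1.0, 0.16], -0.0], [0.6, [0.86, 1.0, 0.16], -0.0], [0.6, [0.86, 1.0, 0.15], -0.0]]
[[0.6, [0.85, 1.0, 0.16], -0.0], [0.6, [0.86, 1.0, 0.15], -0.0], [0.6, [0.85, 1.0, 0.16], -0.0], [0.6, [0.28, 0.33, 0.05], -0.0], [0.6, [0, 0, 0], 0]]
```

View pics/ov_top.png

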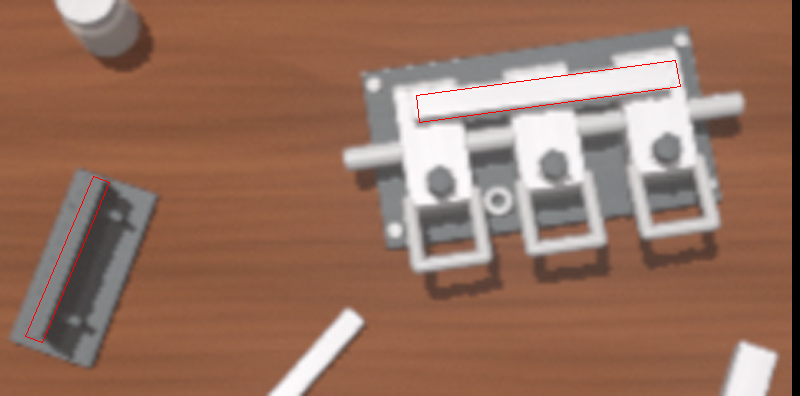

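View pics/ov_side.png

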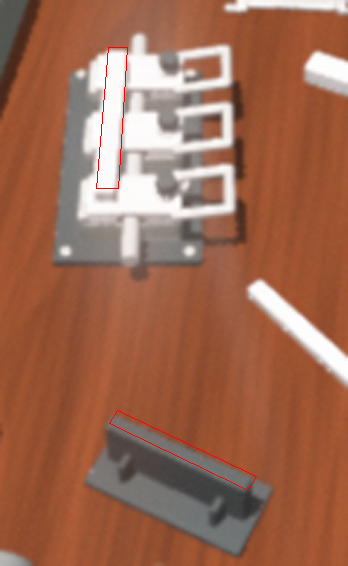

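The overlays agree. The rest-top outline fits in both views, around (68,258) in the top crop and (183,450) in the side crop. The bar outline at (548,90) in the top crop lies on the bar to within about 2 mm. I'm starting the move.

Request:
{"fn": "jog_arm", "kwargs": {
  "rows": [
    [0.6, [1.0, -0.68, 0.15], -1.0],
    [0.6, [1.0, -0.52, 0.14], -1.0],
    [0.6, [1.0, -0.37, 0.13], -1.0],
    [0.6, [1.0, -0.24, 0.12], -1.0],
    [0.6, [1.0, -0.12, 0.12], -1.0]
  ]
}}

```text
time: 2.1
tcp_pos: [0.2472, -0.5291, 0.3882]
ee_rot: [0.912, 0.411, -0.0, 0.0]
ft_force: [-0.4, 0.3, -0.9]
grip_width: 0.0512
finger_force: 0.0
```

Request:
{"fn": "jog_arm", "kwargs": {
  "rows": [
    [0.6, [1.0, 0.0, 0.12], -1.0],
    [0.6, [1.0, 0.12, 0.12], -1.0],
    [0.6, [1.0, 0.25, 0.12], -1.0],
    [0.6, [1.0, 0.38, 0.13], -1.0],
    [0.6, [1.0, 0.53, 0.14], -1.0]
  ]
}}

```text
time: 2.6
tcp_pos: [0.3345, -0.4319, 0.3725]
ee_rot: [0.75, 0.662, -0.0, 0.0]
ft_force: [0.3, -0.0, 0.1]
grip_width: 0.0514
finger_force: 0.0
```

Request:
{"fn": "jog_arm", "kwargs": {
  "rows": [
    [0.6, [1.0, 0.69, 0.15], -1.0],
    [0.6, [1.0, 0.88, 0.16], -1.0],
    [0.6, [0.89, 1.0, 0.16], -0.15],
    [0.6, [0.86, 1.0, 0.16], 0],
    [0.6, [0.86, 1.0, 0.16], 0]
  ]
}}

```text
time: 3.1
tcp_pos: [0.4437, -0.3103, 0.3527]
ee_rot: [0.66, 0.751, -0.0, 0.0]
ft_force: [-0.3, -1.1, 0.8]
grip_width: 0.051
finger_force: 0.0
```

Request:
{"fn": "jog_arm", "kwargs": {
  "rows": [
    [0.6, [0.86, 1.0, 0.16], 0],
    [0.6, [0.86, 1.0, 0.16], 0],
    [0.6, [0.86, 1.0, 0.16], 0],
    [0.6, [0.86, 1.0, 0.16], 0],
    [0.6, [0.86, 1.0, 0.15], 0]
  ]
}}

```text
time: 3.6
tcp_pos: [0.554, -0.1876, 0.3328]
ee_rot: [0.66, 0.751, -0.0, 0.0]
ft_force: [0.3, -0.6, -0.3]
grip_width: 0.0513
finger_force: 0.0
```

Request:
{"fn": "jog_arm", "kwargs": {
  "rows": [
    [0.6, [0.85, 1.0, 0.16], 0],
    [0.6, [0.86, 1.0, 0.15], 0],
    [0.6, [0.85, 1.0, 0.16], 0],
    [0.6, [0.28, 0.33, 0.05], 0],
    [0.6, [0, 0, 0], 0]
  ]
}}

```text
time: 4.1
tcp_pos: [0.6272, -0.1056, 0.3196]
ee_rot: [0.659, 0.752, 0.0, -0.0]
ft_force: [0.3, 0.1, 0.0]
grip_width: 0.0511
finger_force: 0.0
```

```bash
python3 -c "
from plan import *
plan(.6255,-.107,.240,1.695,.6,slow=.6)"
```

```text
t 4.1 at [ 0.6272 -0.1056  0.3196] h 1.703 err [-0.0017 -0.0014 -0.0796] F [0.32 0.06 0.04] w 0.0511
[[0.6, [-0.01, -0.01, 0.6], 0.06], [0.6, [-0.01, -0.01, 0.6], 0.0], [0.6, [-0.01, -0.02, 0.6], 0.0], [0.6, [-0.01, -0.01, 0.6], 0.0], [0.6, [0.0, -0.02, 0.6], 0.0]]
[[0.6, [-0.01, 0.0, 0.18], 0.0], [0.6, [0, 0, 0], 0], [0.6, [0, 0, 0], 0], [0.6, [0, 0, 0], 0], [0.6, [0, 0, 0], 0]]
```

Request:
{"fn": "jog_arm", "kwargs": {
  "rows": [
    [0.6, [-0.01, -0.01, 0.6], 0.06],
    [0.6, [-0.01, -0.01, 0.6], 0.0],
    [0.6, [-0.01, -0.02, 0.6], 0.0],
    [0.6, [-0.01, -0.01, 0.6], 0.0],
    [0.6, [0.0, -0.02, 0.6], 0.0]
  ]
}}

```text
time: 4.6
tcp_pos: [0.6245, -0.1093, 0.2432]
ee_rot: [0.663, 0.749, -0.0, -0.0]
ft_force: [-0.1, 0.5, -0.2]
grip_width: 0.0514
finger_force: 0.0
```

Request:
{"fn": "jog_arm", "kwargs": {
  "rows": [
    [0.6, [0, 0, 0.18], 0],
    [0.3, [0, 0, 0], 0],
    [0.0, [0, 0, 0], 0],
    [0.0, [0, 0, 0], 0],
    [0.0, [0, 0, 0], 0]
  ],
  "force": 40
}}

```text
time: 5.1
tcp_pos: [0.6251, -0.1086, 0.2409]
ee_rot: [0.663, 0.749, 0.0, 0.0]
ft_force: [0.3, 0.5, -0.8]
grip_width: 0.0231
finger_force: 40.6
```

Request:
{"fn": "jog_arm", "kwargs": {
  "rows": [
    [0, [0, 0, 0], 0],
    [0, [0, 0, 0], 0],
    [0, [0, 0, -0.2], 0],
    [0, [0, 0, -0.4], 0],
    [0, [0, 0, -0.4], 0]
  ]
}}

```text
time: 5.6
tcp_pos: [0.6248, -0.1087, 0.266]
ee_rot: [0.663, 0.749, -0.0, -0.0]
ft_force: [0.2, 0.2, -2.7]
grip_width: 0.0232
finger_force: 40.4
```

```bash
python3 -c "
from plan import *
plan(.4812,.31,.33,2.793,0)"
```

```text
t 5.6 at [ 0.6248 -0.1087  0.266 ] h 1.693 err [-0.1436  0.4187  0.064 ] F [ 0.19  0.17 -2.71] w 0.0232
[[0, [1.0, -0.21, -0.15], -1.0], [0, [1.0, -0.09, -0.15], -1.0], [0, [1.0, 0.03, -0.14], -1.0], [0, [1.0, 0.15, -0.15], -1.0], [0, [1.0, 0.28, -0.15], -1.0]]
[[0, [1.0, 0.41, -0.16], -1.0], [0, [1.0, 0.56, -0.16], -1.0], [0, [1.0, 0.73, -0.18], -1.0], [0, [1.0, 0.94, -0.2], -1.0], [0, [0.84, 1.0, -0.19], -0.17]]
[[0, [0.81, 1.0, -0.18], -0.0], [0, [0.81, 1.0, -0.19], -0.0], [0, [0.81, 1.0, -0.18], -0.0], [0, [0.8, 1.0, -0.19], -0.0], [0, [0.81, 1.0, -0.18], -0.0]]
[[0, [0.03, 0.05, -0.01], -0.0], [0, [0, 0, 0], 0], [0, [0, 0, 0], 0], [0, [0, 0, 0], 0], [0, [0, 0, 0], 0]]
```

Request:
{"fn": "jog_arm", "kwargs": {
  "rows": [
    [0, [0, 0, -0.6], 0],
    [0, [0, 0, -0.8], 0],
    [0, [0, 0, -0.8], 0],
    [0, [0.5, 0, -0.4], 0],
    [0, [0.5, -0.1, 0], -0.5]
  ]
}}

```text
time: 6.1
tcp_pos: [0.62, -0.0832, 0.3332]
ee_rot: [0.64, 0.769, 0.001, 0.002]
ft_force: [0.2, -0.4, -2.5]
grip_width: 0.0228
finger_force: 40.5
```

Request:
{"fn": "jog_arm", "kwargs": {
  "rows": [
    [0, [1.0, -0.2, 0], -0.8],
    [0, [1.0, -0.1, 0], -1.0],
    [0, [1.0, 0.03, 0], -1.0],
    [0, [1.0, 0.15, 0], -1.0],
    [0, [1.0, 0.28, 0], -1.0]
  ]
}}

```text
time: 6.6
tcp_pos: [0.5725, 0.0359, 0.3309]
ee_rot: [0.393, 0.92, 0.0, 0.0]
ft_force: [0.5, 1.0, -2.6]
grip_width: 0.0231
finger_force: 40.4
```

Request:
{"fn": "jog_arm", "kwargs": {
  "rows": [
    [0, [1.0, 0.41, 0], -1.0],
    [0, [1.0, 0.56, 0], -1.0],
    [0, [1.0, 0.73, 0], -1.0],
    [0, [0.8, 0.94, 0], -0.8],
    [0, [0.6, 0.8, 0], 0]
  ]
}}

```text
time: 7.1
tcp_pos: [0.5262, 0.1713, 0.331]
ee_rot: [0.176, 0.984, 0.0, -0.0]
ft_force: [-0.1, -1.0, -2.6]
grip_width: 0.023
finger_force: 40.4
```

```bash
python3 -c "
from plan import *
plan(.4812,.31,.33,2.793,0,slow=.8)"
```

```text
t 7.1 at [0.5262 0.1713 0.331 ] h 2.789 err [-0.045   0.1387 -0.001 ] F [-0.09 -1.04 -2.56] w 0.023
[[0, [0.63, 0.8, 0.01], -0.04], [0, [0.62, 0.8, 0.01], 0.0], [0, [0.62, 0.8, 0.01], 0.0], [0, [0.63, 0.8, 0.0], 0.0], [0, [0.62, 0.8, 0.01], 0.0]]
[[0, [0.47, 0.6, 0.0], 0.0], [0, [0, 0, 0], 0], [0, [0, 0, 0], 0], [0, [0, 0, 0], 0], [0, [0, 0, 0], 0]]
```

Request:
{"fn": "jog_arm", "kwargs": {
  "rows": [
    [0, [0.63, 0.8, 0], 0],
    [0, [0.62, 0.8, 0], 0],
    [0, [0.62, 0.8, 0], 0],
    [0, [0.63, 0.8, 0], 0],
    [0, [0.62, 0.8, 0], 0]
  ]
}}

```text
time: 7.6
tcp_pos: [0.4881, 0.2913, 0.3309]
ee_rot: [0.177, 0.984, -0.0, 0.0]
ft_force: [-0.5, -0.8, -3.3]
grip_width: 0.0228
finger_force: 40.4
```

Request:
{"fn": "jog_arm", "kwargs": {
  "rows": [
    [0, [0.47, 0.6, 0], 0],
    [0, [0, 0, 0.5], 0],
    [0, [0, 0, 0.5], 0],
    [0, [0, 0, 0.4], 0],
    [0, [0, 0, 0], 0]
  ]
}}

```text
time: 8.1
tcp_pos: [0.4836, 0.3062, 0.2931]
ee_rot: [0.178, 0.984, -0.002, -0.001]
ft_force: [-0.3, -0.3, -2.0]
grip_width: 0.0233
finger_force: 40.3
```

```bash
python3 - <<'E'
from plan import *
plan(.4812,.31,.254,2.793,0,slow=.4)
s=snapshot("side"); t=snapshot("top")
def ov(cam,x,y,w,h,k):
    c=cv2.resize(cam["color"][y:y+h,x:x+w],None,fx=k,fy=k,interpolation=cv2.INTER_CUBIC)
    u=np.array([np.cos(-.348),np.sin(-.348)]);v=np.array([-u[1],u[0]])
    P=np.array([proj((*(np.array([.4812,.31])+a*u*.075+b*v*.008),.072),cam) for a,b in((1,1),(1,-1),(-1,-1),(-1,1))])
    cv2.polylines(c,[((P-[x,y]+.5)*k).astype(np.int32)],True,(0,0,255),1); return c
a=ov(t,120,150,80,100,5); b=ov(s,200,250,80,100,5); cv2.imwrite("pics/place.png",np.hstack([a,b]))
E
```

```text
t 8.1 at [0.4836 0.3062 0.2931] h 2.783 err [-0.0024  0.0038 -0.0391] F [-0.32 -0.25 -1.99] w 0.0233
[[0, [0.04, 0.03, 0.4], -0.08], [0, [0.03, 0.03, 0.4], -0.0], [0, [0.04, 0.03, 0.4], -0.0], [0, [0.03, 0.02, 0.36], -0.0], [0, [0, 0, 0], 0]]
```

View pics/place.png

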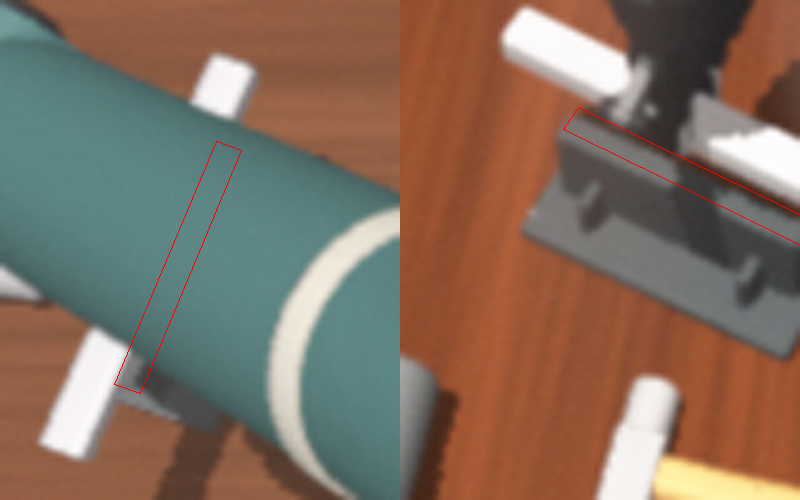

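```bash
python3 - <<'E'
from plan import *
t=snapshot("top");s=snapshot("side"); o=observe(); c=np.array(o["tcp_pos"][:2]);h=2.783-np.pi
u=np.array([np.cos(h),np.sin(h)]);v=np.array([-u[1],u[0]])
for cam,off in((t,(120,150)),(s,(200,250))):
  for a in(1,-1):
    for b in(1,-1):
      for z in (.136,.116):
        p=np.array(proj((*(c+a*u*.115+b*v*.012),z),cam)); print(a,b,z,((p-off+.5)*5).round(),end=' | ')
    print()
E
```

```text
1 1 0.136 [215.  42.] | 1 1 0.116 [224.  52.] | 1 -1 0.136 [255.  56.] | 1 -1 0.116 [263.  66.] | 
-1 1 0.136 [ 44. 432.] | -1 1 0.116 [ 57. 435.] | -1 -1 0.136 [ 85. 448.] | -1 -1 0.116 [ 97. 451.] | 
1 1 0.136 [87. 37.] | 1 1 0.116 [90. 57.] | 1 -1 0.136 [110.   5.] | 1 -1 0.116 [113.  25.] | 
-1 1 0.136 [468. 223.] | -1 1 0.116 [466. 242.] | -1 -1 0.136 [488. 186.] | -1 -1 0.116 [486. 205.] |
```

The picture shows the bar in the fingers over the rest, with its far end at (235,65) and near end at (65,450). It sits about 5 mm toward the near end, so I'm correcting for that while lowering.

Request:
{"fn": "jog_arm", "kwargs": {
  "rows": [
    [0, [-0.03, 0.03, 0.4], -0.08],
    [0, [-0.03, 0.03, 0.4], 0],
    [0, [0, 0.03, 0.4], 0],
    [0, [0, 0.02, 0.3], 0],
    [0, [0, 0, 0.05], 0]
  ]
}}

```text
time: 8.8
tcp_pos: [0.4856, 0.3098, 0.2551]
ee_rot: [0.173, 0.985, -0.001, -0.001]
ft_force: [-0.1, 0.5, -2.1]
grip_width: 0.0236
finger_force: 40.4
```

Request:
{"fn": "jog_arm", "kwargs": {
  "rows": [
    [0, [0, 0, 0.04], 0],
    [0, [0, 0, 0.04], 0],
    [0, [0, 0, 0.04], 0],
    [0, [0, 0, 0], 0],
    [0, [0, 0, 0], 0]
  ]
}}

```text
time: 9.3
tcp_pos: [0.486, 0.31, 0.2539]
ee_rot: [0.173, 0.985, 0.0, 0.0]
ft_force: [0.1, -0.1, -2.5]
grip_width: 0.0229
finger_force: 40.4
```

Request:
{"fn": "jog_arm", "kwargs": {
  "rows": [
    [0, [0, 0, 0.04], 0],
    [0, [0, 0, 0.04], 0],
    [0, [0, 0, 0.04], 0],
    [0, [0, 0, 0], 0],
    [0, [0, 0, 0], 0]
  ]
}}

```text
time: 9.8
tcp_pos: [0.4859, 0.31, 0.2506]
ee_rot: [0.173, 0.985, -0.0, -0.0]
ft_force: [0.6, -0.3, -2.8]
grip_width: 0.023
finger_force: 40.4
```

Request:
{"fn": "jog_arm", "kwargs": {
  "rows": [
    [0, [0, 0, 0.03], 0],
    [0, [0, 0, 0.03], 0],
    [0, [0, 0, 0.0], 0],
    [0, [0, 0, 0], 0],
    [0, [0, 0, 0], 0]
  ]
}}

```text
time: 10.3
tcp_pos: [0.4859, 0.31, 0.2492]
ee_rot: [0.173, 0.985, -0.0, -0.0]
ft_force: [0.1, 0.2, -3.4]
grip_width: 0.023
finger_force: 40.4
```

Request:
{"fn": "jog_arm", "kwargs": {
  "rows": [
    [0, [0, 0, 0.03], 0],
    [0, [0, 0, 0.03], 0],
    [0, [0, 0, 0.0], 0],
    [0, [0, 0, 0], 0],
    [0, [0, 0, 0], 0]
  ]
}}

```text
time: 10.8
tcp_pos: [0.4859, 0.3102, 0.2489]
ee_rot: [0.173, 0.985, -0.0, 0.0]
ft_force: [-2.9, -3.0, 8.0]
grip_width: 0.0229
finger_force: 41.7
```

Request:
{"fn": "jog_arm", "kwargs": {
  "rows": [
    [0, [0, 0, -0.03], 0],
    [0.15, [0, 0, 0], 0],
    [0.4, [0, 0, 0], 0],
    [0.6, [0, 0, 0], 0],
    [0.6, [0, 0, 0], 0]
  ]
}}

```text
time: 11.3
tcp_pos: [0.486, 0.31, 0.2483]
ee_rot: [0.173, 0.985, 0.0, -0.0]
ft_force: [-0.5, 0.3, 0.2]
grip_width: 0.0511
finger_force: 0.0
```

Request:
{"fn": "jog_arm", "kwargs": {
  "rows": [
    [0.6, [0, 0, -0.2], 0],
    [0.6, [0, 0, -0.6], 0],
    [0.6, [0, 0, -1], 0],
    [0.6, [0, 0, -1], 0],
    [0.6, [0, 0, -1], 0]
  ]
}}

```text
time: 11.8
tcp_pos: [0.4858, 0.3102, 0.3456]
ee_rot: [0.173, 0.985, 0.0, 0.0]
ft_force: [0.9, -0.7, -0.1]
grip_width: 0.051
finger_force: 0.0
```

```bash
python3 -c "
from plan import *
plan(.545,-.0128,.335,1.716,0)"
```

```text
t 11.8 at [0.4858 0.3102 0.3456] h 2.794 err [ 0.0592 -0.323  -0.0106] F [ 0.89 -0.69 -0.09] w 0.051
[[0, [-0.58, -1.0, 0.04], 1.0], [0, [-0.76, -1.0, 0.04], 1.0], [0, [-0.97, -1.0, 0.04], 1.0], [0, [-1.0, -0.81, 0.04], 1.0], [0, [-1.0, -0.63, 0.04], 1.0]]
[[0, [-1.0, -0.47, 0.04], 1.0], [0, [-1.0, -0.34, 0.03], 1.0], [0, [-1.0, -0.21, 0.03], 1.0], [0, [-1.0, -0.08, 0.03], 0.99], [0, [-1.0, 0.04, 0.03], -0.0]]
[[0, [-1.0, 0.03, 0.04], -0.0], [0, [-0.67, 0.03, 0.02], -0.0], [0, [0, 0, 0], 0], [0, [0, 0, 0], 0], [0, [0, 0, 0], 0]]
```

Request:
{"fn": "jog_arm", "kwargs": {
  "rows": [
    [0, [-0.58, -1.0, 0.04], 1.0],
    [0, [-0.76, -1.0, 0.04], 1.0],
    [0, [-0.97, -1.0, 0.04], 1.0],
    [0, [-1.0, -0.81, 0.04], 1.0],
    [0, [-1.0, -0.63, 0.04], 1.0]
  ]
}}

```text
time: 12.3
tcp_pos: [0.5145, 0.1543, 0.3397]
ee_rot: [0.459, 0.889, 0.0, 0.001]
ft_force: [-0.2, 0.3, 0.9]
grip_width: -0.0002
finger_force: 0.0
```

Request:
{"fn": "jog_arm", "kwargs": {
  "rows": [
    [0, [-1.0, -0.47, 0.04], 1.0],
    [0, [-1.0, -0.34, 0.03], 1.0],
    [0, [-1.0, -0.21, 0.03], 1.0],
    [0, [-1.0, -0.08, 0.03], 0.99],
    [0, [-1.0, 0.04, 0.03], 0]
  ]
}}

```text
time: 12.8
tcp_pos: [0.5378, 0.0275, 0.3358]
ee_rot: [0.655, 0.756, 0.001, 0.001]
ft_force: [0.5, -0.3, 0.4]
grip_width: 0.0002
finger_force: 0.0
```

Request:
{"fn": "jog_arm", "kwargs": {
  "rows": [
    [0, [-1.0, 0.03, 0.04], 0],
    [0, [-0.67, 0.03, 0.02], 0],
    [0, [0, 0, 0.6], 0],
    [0, [0, 0, 0.6], 0],
    [0, [0, 0, 0], 0]
  ]
}}

```text
time: 13.3
tcp_pos: [0.5437, -0.0117, 0.3004]
ee_rot: [0.653, 0.757, -0.001, -0.002]
ft_force: [0.0, 0.2, -0.1]
grip_width: 0.0002
finger_force: 0.0
```

```bash
python3 - <<'E'
from plan import *
s=snapshot("side"); t=snapshot("top")
def ov(cam,x,y,w,h,k):
    c=cv2.resize(cam["color"][y:y+h,x:x+w],None,fx=k,fy=k,interpolation=cv2.INTER_CUBIC)
    u=np.array([np.cos(-.348),np.sin(-.348)]);v=np.array([-u[1],u[0]])
    P=np.array([proj((*(np.array([.4812,.31])+a*u*.115+b*v*.012),.092),cam) for a,b in((1,1),(1,-1),(-1,-1),(-1,1))])
    cv2.polylines(c,[((P-[x,y]+.5)*k).astype(np.int32)],True,(0,0,255),1); return c
a=ov(t,120,150,80,100,5); b=ov(s,200,250,80,100,5); cv2.imwrite("pics/placed.png",np.hstack([a,b]))
plan(.545,-.0128,.266,1.716,0,slow=.4)
E
```

```text
t 13.4 at [ 0.5447 -0.0115  0.3022] h 1.718 err [ 0.0003 -0.0013 -0.0362] F [-0.23  0.51 -0.1 ] w -0.0004
[[0, [-0.02, 0.0, 0.4], 0.01], [0, [-0.01, 0.0, 0.4], 0.0], [0, [-0.02, 0.0, 0.4], 0.0], [0, [-0.01, 0.0, 0.25], 0.0], [0, [0, 0, 0], 0]]
```

View pics/placed.png

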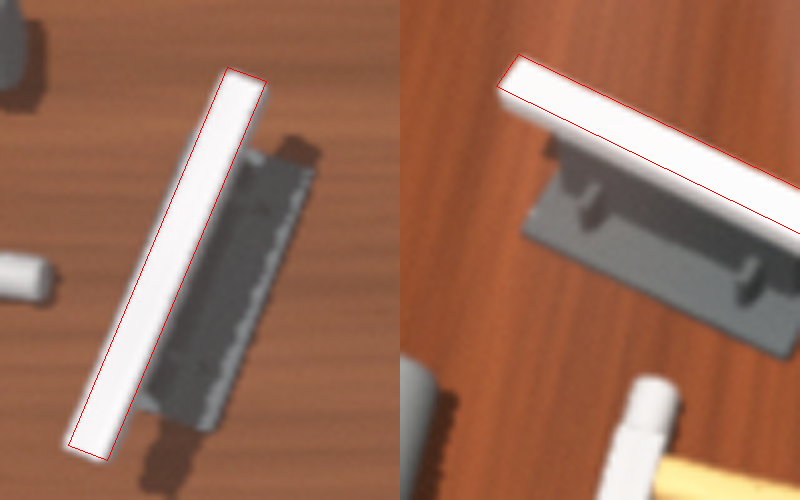

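The bar lies level on the rest, with the red model outline matching at (165,265) in the top crop and (650,145) in the side crop. Now I'll tap the left bolt.

Request:
{"fn": "jog_arm", "kwargs": {
  "rows": [
    [0, [-0.02, 0, 0.4], 0],
    [0, [-0.02, 0, 0.4], 0],
    [0, [-0.02, 0, 0.4], 0],
    [0, [0, 0, 0.3], 0],
    [0, [0, 0, 0], 0]
  ]
}}

```text
time: 13.9
tcp_pos: [0.5448, -0.0145, 0.2639]
ee_rot: [0.654, 0.756, -0.001, -0.001]
ft_force: [0.6, -0.0, -0.3]
grip_width: -0.0002
finger_force: 0.0
```

Request:
{"fn": "jog_arm", "kwargs": {
  "rows": [
    [0, [0, 0, 0.05], 0],
    [0, [0, 0, 0.05], 0],
    [0, [0, 0, 0.0], 0],
    [0, [0, 0, 0], 0],
    [0, [0, 0, 0], 0]
  ]
}}

```text
time: 14.4
tcp_pos: [0.5454, -0.0145, 0.2632]
ee_rot: [0.654, 0.756, 0.0, 0.0]
ft_force: [0.6, 0.9, 0.9]
grip_width: 0.0001
finger_force: 0.0
```

Request:
{"fn": "jog_arm", "kwargs": {
  "rows": [
    [0, [0, 0, 0.05], 0],
    [0, [0, 0, 0.03], 0],
    [0, [0, 0, 0.0], 0],
    [0, [0, 0, 0], 0],
    [0, [0, 0, 0], 0]
  ]
}}

```text
time: 14.9
tcp_pos: [0.5454, -0.0144, 0.2615]
ee_rot: [0.654, 0.756, -0.0, 0.0]
ft_force: [-1.8, 0.4, 5.9]
grip_width: -0.0001
finger_force: 2.7
```

Bolt 1 already carries 5.9 N with no travel, so it is tight. Next is bolt 2.

Request:
{"fn": "jog_arm", "kwargs": {
  "rows": [
    [0, [0, 0, -0.8], 0],
    [0, [-0.9, 0, 0], 0],
    [0, [-1, 0, 0], 0],
    [0, [-1, 0, 0], 0],
    [0, [-1, 0, 0], 0]
  ]
}}

```text
time: 15.4
tcp_pos: [0.5594, -0.1118, 0.2809]
ee_rot: [0.654, 0.756, -0.0, 0.0]
ft_force: [1.4, -0.2, 0.5]
grip_width: -0.0004
finger_force: 0.0
```

Request:
{"fn": "jog_arm", "kwargs": {
  "rows": [
    [0, [0, 0, 0.4], 0],
    [0, [0, 0, 0.32], 0],
    [0, [0, 0, 0.05], 0],
    [0, [0, 0, 0], 0],
    [0, [0, 0, 0], 0]
  ]
}}

```text
time: 15.9
tcp_pos: [0.5593, -0.11, 0.2616]
ee_rot: [0.654, 0.757, -0.0, -0.0]
ft_force: [-0.8, -1.9, 2.6]
grip_width: -0.0001
finger_force: 1.3
```

Request:
{"fn": "jog_arm", "kwargs": {
  "rows": [
    [0, [0, 0, 0.05], 0],
    [0, [0, 0, 0.03], 0],
    [0, [0, 0, 0], 0],
    [0, [0, 0, 0], 0],
    [0, [0, 0, 0], 0]
  ]
}}

```text
time: 16.4
tcp_pos: [0.5593, -0.1099, 0.2614]
ee_rot: [0.654, 0.757, -0.0, 0.0]
ft_force: [-6.2, -0.4, 18.2]
grip_width: 0.0001
finger_force: 8.8
```

Bolt 2 is tight as well, at 18 N without moving. Next is bolt 3.

Request:
{"fn": "jog_arm", "kwargs": {
  "rows": [
    [0, [0, 0, -0.9], 0],
    [0, [-1, 0, 0], 0],
    [0, [-1, 0, 0], 0],
    [0, [-1, 0, 0], 0],
    [0, [-1, 0, 0], 0]
  ]
}}

```text
time: 16.9
tcp_pos: [0.5739, -0.2094, 0.2817]
ee_rot: [0.654, 0.757, 0.0, -0.001]
ft_force: [-0.4, 0.1, 1.2]
grip_width: 0.0
finger_force: 0.0
```

Request:
{"fn": "jog_arm", "kwargs": {
  "rows": [
    [0, [0, 0, 0.4], 0],
    [0, [0, 0, 0.32], 0],
    [0, [0, 0, 0.05], 0],
    [0, [0, 0, 0], 0],
    [0, [0, 0, 0], 0]
  ]
}}

```text
time: 17.4
tcp_pos: [0.574, -0.2087, 0.263]
ee_rot: [0.654, 0.757, 0.0, -0.0]
ft_force: [0.7, -0.2, -0.5]
grip_width: -0.0003
finger_force: 0.0
```

Request:
{"fn": "jog_arm", "kwargs": {
  "rows": [
    [0, [0, 0, 0.05], 0],
    [0, [0, 0, 0.05], 0],
    [0, [0, 0, 0.03], 0],
    [0, [0, 0, 0], 0],
    [0, [0, 0, 0], 0]
  ]
}}

```text
time: 17.9
tcp_pos: [0.5739, -0.2097, 0.2599]
ee_rot: [0.654, 0.756, 0.0, 0.0]
ft_force: [0.9, 1.6, 1.9]
grip_width: -0.0002
finger_force: 0.8
```

Bolt 3 gives: it reads only 1.9 N with the tip already below the head's rest height. I'll push to about 5–6 mm of depth.

Request:
{"fn": "jog_arm", "kwargs": {
  "rows": [
    [0, [0, 0, 0.06], 0],
    [0, [0, 0, 0.06], 0],
    [0, [0, 0, 0.06], 0],
    [0, [0, 0, 0], 0],
    [0, [0, 0, 0], 0]
  ]
}}

```text
time: 18.4
tcp_pos: [0.5739, -0.2098, 0.2553]
ee_rot: [0.654, 0.756, 0.0, 0.0]
ft_force: [0.7, 1.6, 3.1]
grip_width: 0.0002
finger_force: 1.4
```

```bash
python3 -c "
from plan import *
plan(.5035,-.2211,.29,1.716,.45)"
```

```text
t 18.4 at [ 0.5739 -0.2098  0.2553] h 1.715 err [-0.0704 -0.0113  0.0347] F [0.67 1.59 3.1 ] w 0.0002
[[0.45, [-0.01, -1.0, -0.49], -0.0], [0.45, [-0.02, -1.0, -0.49], -0.0], [0.45, [-0.01, -0.85, -0.41], -0.0], [0.45, [0, 0, 0], 0], [0.45, [0, 0, 0], 0]]
```

Request:
{"fn": "jog_arm", "kwargs": {
  "rows": [
    [0, [0, 0, 0.05], 0],
    [0, [0, 0, 0], 0],
    [0, [0, 0, -0.5], 0],
    [0, [0, 0, -1.0], 0],
    [0.45, [0, -0.4, -0.3], 0]
  ]
}}

```text
time: 18.9
tcp_pos: [0.5647, -0.2115, 0.3013]
ee_rot: [0.654, 0.756, 0.001, 0.002]
ft_force: [0.9, -0.4, 0.6]
grip_width: 0.0135
finger_force: 0.0
```

Request:
{"fn": "jog_arm", "kwargs": {
  "rows": [
    [0.45, [0, -0.8, 0], 0],
    [0.45, [0, -0.8, 0], 0],
    [0.45, [0, -0.85, 0], 0],
    [0.45, [0, 0, 0], 0],
    [0.45, [0, 0, 0], 0]
  ]
}}

```text
time: 19.4
tcp_pos: [0.5026, -0.2207, 0.2991]
ee_rot: [0.655, 0.756, -0.0, 0.0]
ft_force: [1.1, 0.3, -0.2]
grip_width: 0.0382
finger_force: 0.0
```

```bash
python3 -c "
from plan import *
plan(.5035,-.2205,.225,1.716,.45,slow=.6)"
```

```text
t 19.4 at [ 0.5026 -0.2207  0.2991] h 1.714 err [ 0.0009  0.0002 -0.0741] F [ 1.12  0.25 -0.16] w 0.0382
[[0.45, [0.0, 0.01, 0.6], -0.02], [0.45, [0.0, 0.01, 0.6], 0.0], [0.45, [0.0, 0.01, 0.6], 0.0], [0.45, [0.0, 0.0, 0.6], 0.0], [0.45, [0.0, 0.01, 0.56], 0.0]]
```

Request:
{"fn": "jog_arm", "kwargs": {
  "rows": [
    [0.45, [0, 0.01, 0.6], 0],
    [0.45, [0, 0.01, 0.6], 0],
    [0.45, [0, 0.01, 0.6], 0],
    [0.45, [0, 0, 0.6], 0],
    [0.45, [0, 0, 0.56], 0]
  ]
}}

```text
time: 19.9
tcp_pos: [0.5038, -0.2197, 0.2228]
ee_rot: [0.654, 0.756, -0.0, -0.001]
ft_force: [0.3, 0.2, 0.1]
grip_width: 0.0385
finger_force: 0.0
```

Request:
{"fn": "jog_arm", "kwargs": {
  "rows": [
    [0.3, [0, 0, 0], 0],
    [0, [0, 0, 0], 0],
    [0, [0, 0, 0], 0],
    [0, [0, 0, 0], 0],
    [0, [0, 0, 0], 0]
  ],
  "force": 40
}}

```text
time: 20.4
tcp_pos: [0.5068, -0.2188, 0.2263]
ee_rot: [0.654, 0.757, 0.003, 0.003]
ft_force: [7.8, 2.7, -3.6]
grip_width: 0.0109
finger_force: 38.9
```

Request:
{"fn": "jog_arm", "kwargs": {
  "rows": [
    [0, [0, 0.1, -0.05], 0],
    [0, [0, 0.05, -0.29], 0],
    [0, [0, 0.06, -0.29], 0],
    [0, [0, 0.07, -0.28], 0],
    [0, [0, 0.08, -0.28], 0]
  ]
}}

```text
time: 20.9
tcp_pos: [0.5143, -0.2179, 0.2556]
ee_rot: [0.654, 0.757, 0.002, 0.001]
ft_force: [7.3, 2.0, -6.6]
grip_width: 0.0102
finger_force: 38.8
```

```bash
python3 - <<'E'
from h import *
o=observe(); print(o["tcp_pos"].round(4),o["ft_force"].round(1),o["moment"].round(2),o["grip_width"],o["finger_force"])
E
```

```text
[ 0.5143 -0.2179  0.2556] [ 7.3  2.  -6.6] [ 0.46 -1.19  0.03] 0.010201414888775037 38.809168338775635
```

Request:
{"fn": "jog_arm", "kwargs": {
  "rows": [
    [0, [0, 0.14, -0.275], 0],
    [0, [0, 0.15, -0.27], 0],
    [0, [0, 0.14, -0.265], 0],
    [0, [0, 0.14, -0.26], 0],
    [0, [0, 0.14, -0.255], 0]
  ]
}}

```text
time: 21.4
tcp_pos: [0.5296, -0.2159, 0.2878]
ee_rot: [0.654, 0.756, -0.001, -0.002]
ft_force: [-3.4, 4.0, -2.1]
grip_width: 0.0105
finger_force: 38.9
```

```bash
python3 - <<'E'
from h import *
o=observe(); print(o["tcp_pos"].round(4),o["ft_force"].round(1),o["moment"].round(2),o["grip_width"],o["finger_force"])
s=snapshot("side")["color"][95:215,190:310]; t=snapshot("top")["color"][110:220,240:380]
cv2.imwrite("pics/lift.png",np.hstack([cv2.resize(s,(400,400),interpolation=cv2.INTER_CUBIC),cv2.resize(t,(400,400),interpolation=cv2.INTER_CUBIC)]))
E
```

```text
[ 0.5296 -0.2159  0.2878] [-3.4  4.  -2.1] [ 0.71  0.99 -0.02] 0.010534474654660413 38.862948417663574
```

View pics/lift.png

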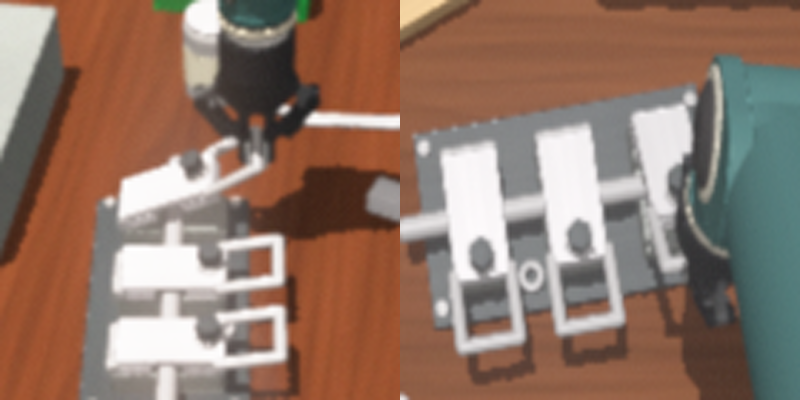

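The cap of the right clamp is opening with its handle held at (258,152) in the side crop. I'm carrying on along the arc.

Request:
{"fn": "jog_arm", "kwargs": {
  "rows": [
    [0, [0.02, 0.13, -0.255], 0],
    [0, [0.02, 0.14, -0.25], 0],
    [0, [0, 0.15, -0.24], 0],
    [0, [0, 0.16, -0.234], 0],
    [0, [0, 0.17, -0.226], 0]
  ]
}}

```text
time: 22.0
tcp_pos: [0.5502, -0.2125, 0.3187]
ee_rot: [0.654, 0.756, 0.001, 0.002]
ft_force: [7.7, 0.7, -11.2]
grip_width: 0.0103
finger_force: 38.8
```

Request:
{"fn": "jog_arm", "kwargs": {
  "rows": [
    [0, [0, 0.19, -0.22], 0],
    [0, [0, 0.2, -0.21], 0],
    [0, [0, 0.21, -0.2], 0],
    [0, [0, 0.2, -0.18], 0],
    [0, [0, 0.1, -0.08], 0]
  ]
}}

```text
time: 22.5
tcp_pos: [0.5727, -0.2092, 0.34]
ee_rot: [0.654, 0.757, 0.001, 0.001]
ft_force: [6.9, 0.2, -15.4]
grip_width: 0.0103
finger_force: 38.8
```

Request:
{"fn": "jog_arm", "kwargs": {
  "rows": [
    [0, [0, 0, 0], 0],
    [0, [0, 0, 0], 0],
    [0, [0, 0, 0], 0],
    [0, [0, 0, 0], 0],
    [0, [0, 0, 0], 0]
  ]
}}

```text
time: 23.0
tcp_pos: [0.5722, -0.2093, 0.3395]
ee_rot: [0.654, 0.756, 0.001, 0.001]
ft_force: [8.0, 0.9, -12.7]
grip_width: 0.0102
finger_force: 39.0
```

```bash
python3 - <<'E'
from h import *
o=observe(); print(o["tcp_pos"].round(4),o["ft_force"].round(1),o["dq"].round(3),o["grip_width"],o["finger_force"])
S=snapshot("side")["color"]; s=S[95:215,190:310]; t=snapshot("top")["color"][145:255,120:260]
cv2.imwrite("pics/end.png",np.hstack([cv2.resize(s,(400,400),interpolation=cv2.INTER_CUBIC),cv2.resize(t,(400,400),interpolation=cv2.INTER_CUBIC)]))
E
```

```text
[ 0.5722 -0.2093  0.3395] [  8.    0.9 -12.7] [ 0.    -0.001 -0.002  0.     0.001  0.001 -0.   ] 0.010237246318023932 38.95785391330719
```

View pics/end.png

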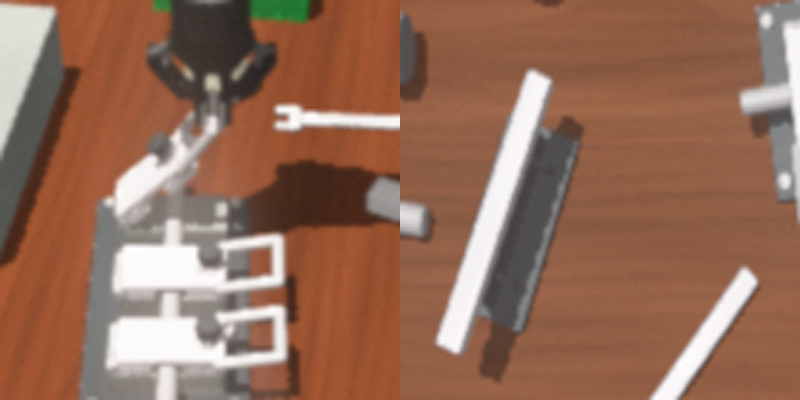

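The cap is open at about 45° with its handle held at (212,120). The bar is still on the rest at (495,212). I'm handing in.

```bash
python3 -c "
from bench import *
print(sign_off())"
```

```text
the job is handed in; nothing more can be done
None
```

The bar lies balanced on the rest; the right clamp's bolt (bolt_3) was the loose one, and its cap is held open at about 45° in the fingers; handed in at about 23 s, with no verdict returned.

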